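# Hook the filter panel into the bench dust extractor and lock it

## Task

Fit the filter panel into the dust extractor on the bench: holding it tilted, hook its thin tongue in under the fixed lip at one end of the recess, then swing the other end down until the panel lies flat on the recess floor. Only then slide the catch across as far as it goes over the panel's free end, and let go of everything. Leave the bottle, the jar, the case and the wood offcut where they are.

Things in the scene. Friction and masses are not known exactly. Their poses are not given: they have to be found in the camera images.
- panel: The loose filter panel, black plastic with white paper pleats, about 0.3 kg, lying flat, handle up. Origin: centre of the underside of its frame, 130 (x) x 120 (y) x 18 (z) mm. x points from the tongue end to the free end, z up. A thin tongue juts from the -x end, and a rib handle stands on top over the origin.
- tongue (a point): On the panel: lower front edge of the tongue, mid-width, 91 mm from the panel's origin along -x. The tongue is 26 mm long, 90 mm wide (y), 6 mm thick, flush with the frame's underside.
- handle (a point): On the panel, in the upright solid rib handle, 42 mm above the underside. The rib is 16 mm thick (x), 60 mm long (y), and reaches from 18 to 54 mm above the underside, over the panel's origin; grip it across its thickness.
- extractor: The dust extractor, a grey metal box 250 (x) x 170 (y) x 65 (z) mm, fixed, its place and yaw vary. Origin: centre of its underside, on the bench. x points from the lip end (towards the robot) to the catch end, z up. In its top is a recess with upright walls, 20 mm deep: floor 45 mm above the bench, x from -94 to +68 mm, y from -64 to +64 mm.
- seat (a point): On the recess floor, extractor axes: where the panel's origin lies when seated, with 3 mm play either way along x and 4 mm along y; the panel's top is then 2 mm below the deck. Panel and tongue are 156 mm long in a 162 mm recess with a lip over it, so it cannot go in flat: tilted 10 to 25 degrees, free end up, the tongue goes under the lip.
- lip (a point): On the extractor: lower free edge of the lip, mid-width, at x = -80 mm, 57 mm above the bench. The steel lip is 8 mm thick, level with the deck on top, and hangs 14 mm over the -x end of the recess across its whole width, leaving a gap 12 mm high under it.
- catch (a joint): Sliding steel catch on the deck at the extractor's +x end. Value in m: 0 to 0.004 withdrawn, 0.026 fully across, at its stop; grows as it slides along the extractor's -x. Friction about 2 N, stays where left. Its plate is 36 x 40 x 6 mm, underside 66 mm above the bench; fully across it covers 16 to 22 mm of the panel's end, 3 mm above it; a raised panel blocks it.
- catch_tab (a point): In the middle of the catch's upright tab, which is 10 mm thick (along x), 30 mm wide (along y) and reaches from 72 to 99 mm above the bench; this point is 86 mm above the bench. It moves with the catch.
- bottle: Bystander: pale plastic water bottle with a blue cap, 72 mm across, 210 mm tall. Origin: centre of its underside.
- jar: Bystander: pale jar with a metal cap, 90 mm across, 130 mm tall. Origin: centre of its underside.
- case: Bystander: flat black organiser case with a pale lid, 110 x 170 x 42 mm. Origin: centre of its underside.
- offcut: Bystander: dark wood offcut, 70 x 200 x 24 mm. Origin: centre of its underside.
Things that resemble listed ones, but are neither listed nor needed, are in the scene too. Leave any orange or red look-alike of the panel alone.

How it is judged:
By the outcome, as a careful person would: the job done as asked, in the order asked, and still so for the second after the job is handed in, with the robot touching nothing.
It also fails if it takes over 58 s, if anything falls off the work surface, if the arm or the gripper's body presses on something with over 40 N, if the wrist force passes 120 N, or if a joint passes its speed limit or range.

## Robot

A 7-joint arm with a two-finger parallel gripper is mounted at the origin on the work surface. World frame = base frame: x ahead of the robot, y to its left, z up, the work surface at z = 0. Lengths are in m, angles in rad, forces in N, time in s.
With the tool pointing down it reaches from about 0.4 to 0.9 m from the base axis. Payload 5.6 kg.
Tool frame: the origin (TCP) lies midway between the tips of the shut fingers; the grasp point (between the pads) lies 19 mm behind it; z points along the fingers, y is the line along which they close (so a half turn about z gives the same grasp; the last joint's range is limited). The gripper opens to 92 mm and grips with 3 to 60 N. Pads are 20 mm wide; open, the fingers measure 128 mm over their backs; the gripper's body (75 mm by 189 mm) begins 69 mm behind the grasp point.
Start: joints at [-1.373, 0.468, -0.012, 1.603, 0.006, 1.071, -0.056], TCP at [0.155, 0.631, 0.215] pointing down, gripper open.
Joint ranges: [-2.53, 2.53], [-0.31, 2.02], [-1.57, 1.55], [0.28, 2.44], [-1.29, 4.43], [0.15, 1.84], [-2.92, 2.92]. Speed limits (rad/s): [2.57, 2.57, 3.14, 3.14, 3.14, 3.14, 3.14].

## Interface

Orientations are given as a 3x3 rotation matrix whose columns are the frame's x, y, z axes.
In Python, from station import env, effector, solver, viewer, workorder, search_frame, tip_of gives the robot as it stands. Calls block until the motion is done:
- env.reach(position, orientation): joint-space move of the TCP to a pose.
- env.movel(position, frame=None, rate=0.15): straight line of the TCP; frame=None keeps the orientation; rate is the mean speed in m/s.
- env.goto_joints(angles): joint-space move.
- effector.release() and effector.grasp(squeeze=None): open the fingers fully, or close them until they stop; squeeze is the grip in N (None keeps the last).
- env.pause(seconds).
- solver.inverse_kinematics(position, orientation): joint angles nearest the present ones, or None.
- env.sense(): the state.
- viewer.read_camera(name): name is "side" or "top"; returns (picture, depth): 384x512x3 uint8, red, green, blue; 384x512 float32, m along the optical axis (not along the pixel's ray), 0 where there is no reading.
- viewer.camera_info(name): a dict with "intrinsics" (3x3 intrinsics, pixels), "dist_coeffs" ([k1, k2, p1, p2, k3] as OpenCV has them; the pictures are not rectified), "eye" and "rotation" of the camera in the world. Camera axes: x right, y up, looking along -z (the intrinsics and any distortion apply to the point x, -y, -z); pixel columns grow to the right and rows downward; lengths in m; the calibration is good to about 2 mm. A picture is of the moment at which its call begins. camera_info takes no time and is no camera call.
A pose or a line that the arm cannot do raises env.PlanningError and nothing moves.
- workorder.finish_job(): hands the job in; it is judged then, once.
Trained networks look in the newest picture that a camera, given by its name, has taken for a name from the list of things; names that differ only in an ending like _2 or _b are one class to them, and where a whole thing is asked for, a point or a joint stands for the part that bears it (a point fixed in the world has none). Each returns a list of dicts, best first, with "score" (0 to 1); they miss things now and then, are a little off and sometimes report something else, mostly with a low value. They report only what shows in the picture. A call takes as long as a camera call. They do not tell look-alikes from the thing itself.
- search_frame(camera, name): "at" ([x, y, z] in m, in world coordinates, good to about 4 mm: the middle of the surface that is visible of it).
- tip_of(camera, name): "at" ([x, y, z] in m, in world coordinates, good to about 4 mm: a listed point, or the origin of a listed thing).
The state is a dict: "t": time; "joint_positions": joint angles; "joint_velocities": joint speeds; "tau": joint torques, N m; "ee_pos": TCP position; "tcp_rot": TCP orientation; "wrist_force": force on the tool from outside, world axes, zero at the start; "moment": the same for the moment, N m; "gripper_width": finger opening in m; "grasp_force": force on a finger pad.
Only numpy, scipy, OpenCV 4.12 (cv2) and the standard library are available. Lean on these libraries where they do the work, as an engineer would, in place of code of your own. Each camera call takes 0.05 s, during which the arm holds its last target. There are 200 camera calls.

## Working session

There is one attempt and no reset: what is moved stays moved. The work goes in short steps, each a Python script; the robot and the scene stay as the last script left them, time stands still between calls to the robot, and variables do not carry over. Pictures are saved under pics/ and viewed, at most 10 in all, crops included, and the job is handed in when it is done.

```bash
ls; mkdir -p pics; python3 - <<'E'
from station import *
import cv2,numpy as np
for c in ["top","side"]:
    p,d=viewer.read_camera(c); cv2.imwrite(f"pics/{c}0.png",cv2.resize(p[:,:,::-1],(768,576)))
    np.savez(f"pics/{c}0.npz",p=p,d=d)
    print(c,viewer.camera_info(c))
    for n in ["panel","tongue","handle","extractor","seat","lip","catch_tab"]:
        print(c,n,[(np.round(r["at"],3).tolist(),round(r["score"],2)) for r in tip_of(c,n)])
print(env.sense())
E
```

```text
pics
top {'intrinsics': array([[364.6764677 ,   0.        , 251.69354154],
       [  0.        , 364.6764677 , 191.78912485],
       [  0.        ,   0.        ,   1.        ]]), 'dist_coeffs': array([-0.03636682,  0.        ,  0.        ,  0.        ,  0.        ]), 'eye': array([ 0.47291839, -0.00674988,  1.63988926]), 'rotation': array([[ 0.00712705,  0.99701056, -0.07693603],
       [-0.99983156,  0.00580362, -0.01741157],
       [-0.01691301,  0.07704716,  0.99688399]])}
top panel [([0.421, -0.382, -0.002], 0.9), ([0.66, -0.42, -0.001], 0.78), ([0.514, -0.186, 0.001], 0.68)]
top tongue [([0.422, -0.175, 0.001], 0.94), ([0.5, -0.334, -0.0], 0.67), ([0.58, -0.454, 0.0], 0.65), ([0.512, -0.185, 0.042], 0.21)]
top handle [([0.666, -0.416, 0.045], 0.93), ([0.42, -0.38, 0.039], 0.84), ([0.515, -0.184, 0.041], 0.56)]
top extractor [([0.505, 0.206, -0.003], 0.61)]
top seat [([0.504, 0.198, 0.041], 0.56)]
top lip [([0.429, 0.185, 0.058], 0.88)]
top catch_tab [([0.59, 0.22, 0.084], 0.61)]
side {'intrinsics': array([[449.19540016,   0.        , 258.46002034],
       [  0.        , 449.1954
[... 1036 characters left out ...]
1]), 'joint_velocities': array([ 0.00160195, -0.00038388,  0.00080097, -0.00030604, -0.00087903,
       -0.00030214, -0.00021745]), 'tau': array([ 1.45822087e-04, -5.20362139e+01, -1.23020957e-02, -2.44035566e+01,
       -5.65832912e-02,  1.14811913e-02,  2.07062783e-05]), 'ee_pos': array([0.15502805, 0.63125195, 0.21460204]), 'tcp_rot': array([[-9.71143531e-01,  2.38495788e-01,  4.68684872e-05],
       [ 2.38495790e-01,  9.71143530e-01,  5.03205754e-05],
       [-3.35147829e-05,  6.00464381e-05, -9.99999998e-01]]), 'wrist_force': array([-1.35900123, -0.28210925, -0.61959606]), 'moment': array([ 0.00753287, -0.01469764,  0.02020011]), 'grasp_force': 0.0, 'gripper_width': 0.09195797225728643}
```

View pics/top0.png

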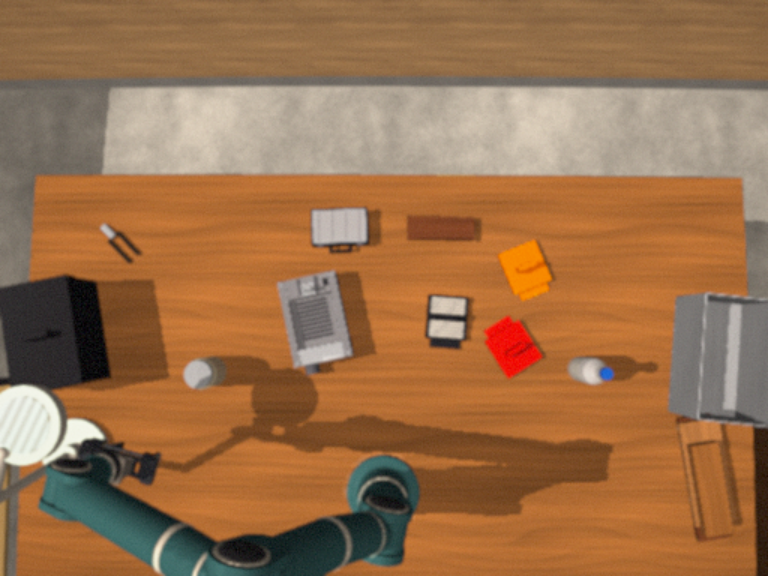

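View pics/side0.png

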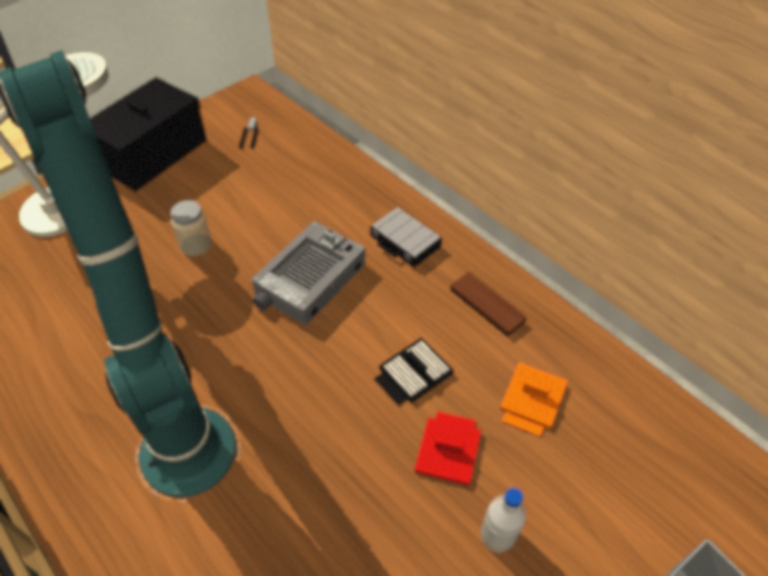

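The three candidates in top0 are:
- Black and white at (447,320)
- Orange at (525,268)
- Red at (513,347)

Only the first is black with white pleats, as described, so it is the panel. Its tongue points down, towards the robot. The extractor is at (315,320), with its lip end near (322,352) and its catch near (308,285). Next I'll enlarge that area to confirm and refine the poses from depth.

```bash
cat > h.py <<'E'
from station import *
import cv2,numpy as np
def cloud(c,p,d):
    """world points for all pixels of camera c"""
    i=viewer.camera_info(c); v,u=np.mgrid[:384,:512]
    uv=cv2.undistortPoints(np.stack([u,v],-1).reshape(-1,1,2).astype(float),i["intrinsics"],i["dist_coeffs"]).reshape(384,512,2)
    P=np.stack([uv[...,0]*d,-uv[...,1]*d,-d],-1)
    return P@i["rotation"].T+i["eye"]
E
python3 - <<'E'
from h import *
f=np.load("pics/top0.npz"); cv2.imwrite("pics/crop.png",cv2.resize(f["p"][170:260,170:330,::-1],(800,450),interpolation=cv2.INTER_CUBIC))
for c in ["top","side"]:
    f=np.load(f"pics/{c}0.npz"); W=cloud(c,f["p"],f["d"]); ok=f["d"]>0
    for n,(x,y,r,z0,z1) in {"ext":(.505,.204,.17,.03,.075),"recess":(.505,.204,.06,.03,.08),"deckish":(.505,.204,.17,.058,.071),"tab":(.59,.22,.05,.08,.11),"panel":(.513,-.186,.11,.010,.026),"rib":(.513,-.186,.06,.035,.07),"tongue":(.423,-.176,.03,-.01,.02)}.items():
        m=ok&(np.hypot(W[...,0]-x,W[...,1]-y)<r)&(W[...,2]>z0)&(W[...,2]<z1)
        P=W[m]; 
        if len(P)<5: print(c,n,len(P)); continue
        (cx,cy),(w,h),a=cv2.minAreaRect((P[:,:2]*1000).astype(np.float32))
        print(c,n,len(P),"c",round(cx),round(cy),"wh",round(w),round(h),"a",round(a,1),"zmed",np.round(np.percentile(P[:,2],[10,50,90]),3), "mean",P.mean(0).round(4))
E
```

```text
top ext 2320 c 492 201 wh 281 173 a 12.7 zmed [0.043 0.06  0.07 ] mean [0.501  0.2045 0.0567]
top recess 588 c 505 204 wh 117 117 a 27.5 zmed [0.042 0.046 0.051] mean [0.505  0.2042 0.0463]
top deckish 1087 c 507 205 wh 250 171 a 12.7 zmed [0.061 0.066 0.07 ] mean [0.5053 0.2045 0.0656]
top tab 20 c 588 228 wh 34 18 a 80.1 zmed [0.086 0.098 0.101] mean [0.5899 0.2246 0.0964]
top panel 727 c 516 -177 wh 137 199 a 87.3 zmed [0.013 0.018 0.023] mean [ 0.5114 -0.1808  0.0183]
top rib 53 c 514 -183 wh 58 16 a 85.2 zmed [0.049 0.053 0.058] mean [ 0.5137 -0.182   0.0533]
top tongue 140 c 422 -176 wh 58 56 a 72.6 zmed [-0.003  0.002  0.01 ] mean [ 0.4224 -0.1759  0.0031]
side ext 2664 c 490 195 wh 287 179 a 12.2 zmed [0.041 0.056 0.067] mean [0.4914 0.1928 0.054 ]
side recess 574 c 505 205 wh 118 117 a 14.7 zmed [0.04  0.044 0.048] mean [0.5042 0.2035 0.0444]
side deckish 1218 c 505 198 wh 257 178 a 13.0 zmed [0.06  0.064 0.068] mean [0.4951 0.1945 0.064 ]
side tab 36 c 587 217 wh 15 28 a 19.8 zmed [0.084 0.092 0.1  ] mean [0.586  0.2172 0.0921]
side panel 987 c 499 -187 wh 124 156 a 85.8 zmed [0.013 0.017 0.021] mean [ 0.5063 -0.1914  0.017 ]
side rib 107 c 511 -188 wh 61 19 a 86.4 zmed [0.04  0.051 0.056] mean [ 0.5089 -0.1896  0.0494]
side tongue 229 c 422 -176 wh 59 55 a 47.4 zmed [-0.004  0.002  0.009] mean [ 0.4239 -0.1758  0.0026]
```

View pics/crop.png

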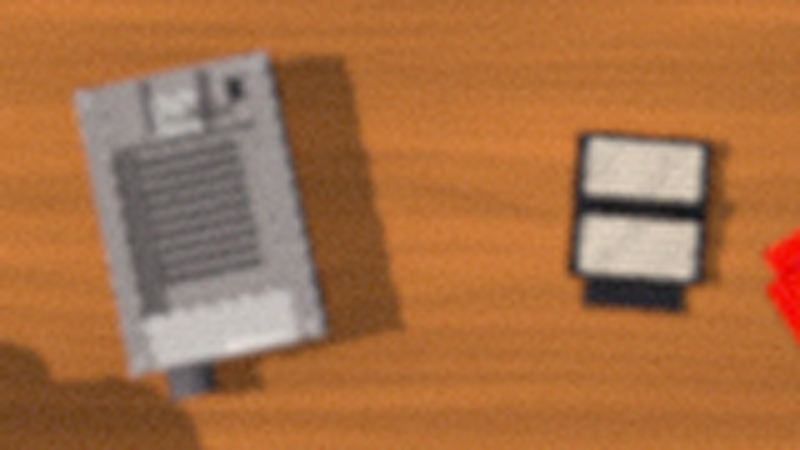

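The crop confirms it: the black-framed, white-pleated panel is on the right with its tongue at the bottom. The extractor is on the left with its lip at the bottom and catch at the top. Now I'll pick the panel up and carry it, tilted, to above the recess.

```bash
cat >> h.py <<'E'
EXT=np.array([.5063,.2040,0]); YAW=np.radians(12.6); HG=.025   # TCP height over the panel's underside
def rz(a): c,s=np.cos(a),np.sin(a); return np.array([[c,-s,0],[s,c,0],[0,0,1.]])
def rt(t): c,s=np.cos(t),np.sin(t); return np.array([[c,0,-s],[0,1,0],[s,0,c]])  # free end up
def tool(Rp): return np.stack([Rp[:,1],Rp[:,0],-Rp[:,2]],1)
def by_tip(x,z,deg,y=0.,ext=EXT,yaw=YAW):
    """TCP pose so the tongue's lower edge is at (x,y,z) mm, extractor axes with z from recess floor; tilt deg"""
    R=rz(yaw)@rt(np.radians(deg)); o=rz(yaw)@(np.array([x,y,z+45])/1000)+ext
    return o+R@np.array([.091,0,HG]), tool(R)
def st(tag=""):
    s=env.sense(); print(tag,"t",round(s["t"],2),"p",s["ee_pos"].round(4),"F",s["wrist_force"].round(1),"w",round(s["gripper_width"],4),"g",round(s["grasp_force"],1)); return s
E
python3 - <<'E'
from h import *
R=tool(rz(np.radians(-4.6))); p=np.array([.513,-.1855,HG])
env.reach(p+[0,0,.12],R); st()
env.movel(p,R,rate=.12); st()
effector.grasp(40); st("gripped")
env.movel(p+[0,0,.16],R,rate=.2); st("lift")
P,Rt=by_tip(-72,110,18); env.reach(P,Rt); s=st("over")
print(P,s["joint_positions"].round(2))
for c in ["top","side"]:
    pi,d=viewer.read_camera(c); np.savez(f"pics/{c}1.npz",p=pi,d=d)
    for n in ["tongue","handle","lip","catch_tab"]: print(c,n,[(np.round(r["at"],3).tolist(),round(r["score"],2)) for r in tip_of(c,n)][:3])
f=np.load("pics/side1.npz")["p"]; cv2.imwrite("pics/side1.png",cv2.resize(f[60:260,100:350,::-1],(750,600)))
o=rz(YAW)@np.array([-.072,0,.155])+EXT; print("expected tongue",o.round(3),"handle",(o+rz(YAW)@rt(np.radians(18))@[.091,0,.042]).round(3))
E
```

```text
t 3.93 p [ 0.5134 -0.1847  0.1449] F [-0.2  0.9  0.2] w 0.092 g 0.0
 t 5.08 p [ 0.5135 -0.1858  0.0256] F [ 1.6  0.1 -0.3] w 0.092 g 0.0
gripped t 6.22 p [ 0.5129 -0.1855  0.025 ] F [-0.8  0.6 -0.1] w 0.0158 g 40.0
lift t 7.17 p [ 0.5121 -0.1849  0.1839] F [ 0.6 -0.8 -3.8] w 0.0159 g 40.0
over t 8.62 p [0.5134 0.2041 0.2068] F [ 0.7  0.2 -2.8] w 0.0155 g 40.0
[0.51295645 0.20548789 0.20689696] [-1.25  0.19  0.86  2.13 -0.15  0.58 -0.09]
top tongue [([0.499, -0.335, 0.001], 0.89), ([0.436, 0.19, 0.158], 0.83), ([0.58, -0.452, -0.001], 0.8)]
top handle [([0.663, -0.42, 0.039], 0.73), ([0.418, -0.379, 0.04], 0.68), ([0.512, 0.202, 0.223], 0.66)]
top lip [([0.43, 0.185, 0.058], 0.74)]
top catch_tab [([0.59, 0.217, 0.085], 0.53)]
side tongue [([0.496, -0.331, 0.001], 0.96), ([0.576, -0.453, 0.001], 0.85), ([0.437, 0.19, 0.156], 0.81)]
side handle [([0.422, -0.381, 0.042], 0.7), ([0.667, -0.415, 0.041], 0.7), ([0.505, 0.2, 0.225], 0.55)]
side lip [([0.426, 0.184, 0.055], 0.73)]
side catch_tab [([0.59, 0.219, 0.082], 0.61)]
expected tongue [0.436 0.188 0.155] handle [0.508 0.204 0.223]
```

View pics/side1.png

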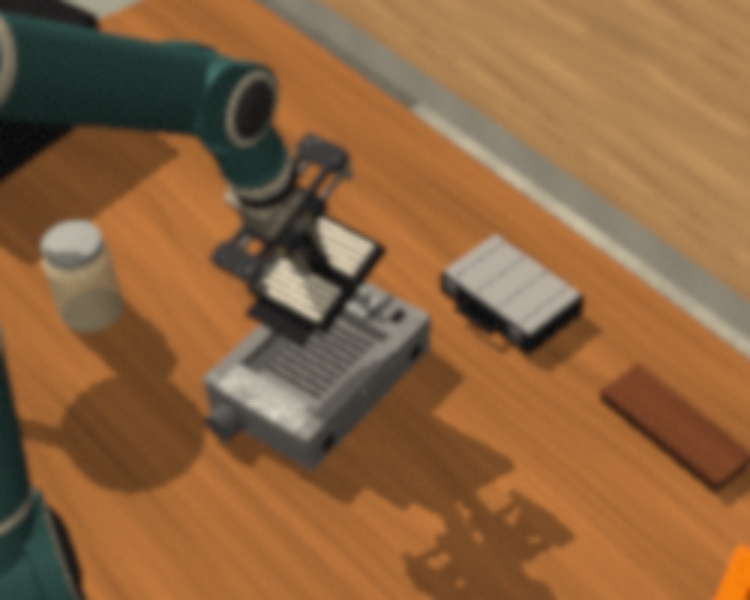

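The panel is held squarely, tongue towards the lip at crop (285,320) and free end up. Both cameras put the tongue about 2 mm to +y of where it should be, so I'll shift the target by -1.5 mm. Next I descend until the tongue touches the floor, then feed it under the lip.

```bash
cat >> h.py <<'E'
Y=-1.5
def go(x,z,deg,rate=.05,tag=None):
    P,R=by_tip(x,z,deg,Y); env.movel(P,R,rate=rate); env.pause(.1)
    return st(f"tip {x:.1f},{z:.1f} tilt {deg:.0f}")["wrist_force"]
E
python3 - <<'E'
from h import *
go(-72,30,18,.15); f0=go(-72,7,18)
z=7
while z>-4:
    z-=1; f=go(-72,z,18)
    if np.linalg.norm(f-f0)>5: break
print("floor contact z",z)
if np.linalg.norm((f-f0)[:2])<8:
    for x in (-76,-80,-84):
        f=go(x,z+1,18)
        if np.linalg.norm(f-f0)>12: break
pi,d=viewer.read_camera("side"); cv2.imwrite("pics/side2.png",cv2.resize(pi[100:240,140:315,::-1],(750,600)))
E
```

```text
tip -72.0,30.0 tilt 18 t 9.9 p [0.5142 0.2044 0.1281] F [ 0.7  0.5 -3.5] w 0.0158 g 40.0
tip -72.0,7.0 tilt 18 t 10.61 p [0.5136 0.2039 0.1041] F [ 0.8  0.4 -3.4] w 0.0153 g 40.0
tip -72.0,6.0 tilt 18 t 10.96 p [0.5133 0.2041 0.103 ] F [-0.7  0.7 -3.5] w 0.0157 g 40.0
tip -72.0,5.0 tilt 18 t 11.31 p [0.5133 0.204  0.1019] F [ 0.8  1.4 -3.1] w 0.0154 g 40.0
tip -72.0,4.0 tilt 18 t 11.66 p [0.5133 0.204  0.1009] F [ 0.3  0.4 -3.1] w 0.0154 g 40.0
tip -72.0,3.0 tilt 18 t 12.01 p [0.5133 0.204  0.0999] F [ 0.6  0.3 -4.2] w 0.0158 g 40.0
tip -72.0,2.0 tilt 18 t 12.36 p [0.5133 0.204  0.0989] F [ 0.9  0.2 -3.4] w 0.0156 g 40.0
tip -72.0,1.0 tilt 18 t 12.71 p [0.5133 0.204  0.0979] F [ 1.1  0.  -2.9] w 0.0159 g 40.0
tip -72.0,0.0 tilt 18 t 13.06 p [0.5132 0.204  0.0969] F [-0.2  0.2 -4. ] w 0.0158 g 40.0
tip -72.0,-1.0 tilt 18 t 13.41 p [0.5136 0.2042 0.0963] F [-1.1 -1.7  6. ] w 0.0157 g 40.0
floor contact z -1
tip -76.0,0.0 tilt 18 t 13.76 p [0.5087 0.203  0.0965] F [-1.8 -0.5 -0.2] w 0.0161 g 40.0
tip -80.0,0.0 tilt 18 t 14.11 p [0.505  0.2022 0.0967] F [-0.9 -0.5 -2.1] w 0.0158 g 40.0
tip -84.0,0.0 tilt 18 t 14.46 p [0.5015 0.2014 0.0969] F [ 0.3 -0.1 -4.1] w 0.0158 g 40.0
```

View pics/side2.png

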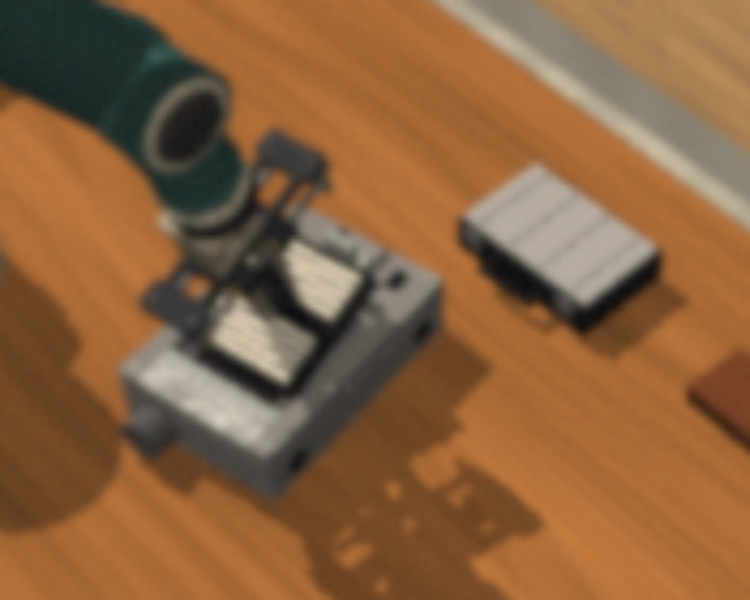

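The tongue is under the lip (the crop shows the lip plate hiding it at about (250,390)) with no reaction force. I'll lower the tilt, feel for the end wall, back off 3 mm and swing the panel down.

```bash
python3 - <<'E'
from h import *
f0=go(-85,0.3,13); x=-87
while x>-98:
    f=go(x,.3,13,.08)
    if np.linalg.norm(f-f0)>6: break
    x-=1.5
print("wall at",x); x+=3
ok=np.linalg.norm(f-f0)<30
for a in (13,10,7,4,2):
    if not ok: break
    f=go(x,.3,a,.08); ok=np.linalg.norm(f-f0)<15
pi,d=viewer.read_camera("side"); cv2.imwrite("pics/side3.png",cv2.resize(pi[100:240,140:315,::-1],(750,600)))
E
```

```text
tip -85.0,0.3 tilt 13 t 14.91 p [0.5041 0.2017 0.0898] F [-0.1  0.1 -2. ] w 0.0158 g 40.0
tip -87.0,0.3 tilt 13 t 15.26 p [0.5025 0.2018 0.0902] F [ 0.3 -0.5 -3.1] w 0.0158 g 40.0
tip -88.5,0.3 tilt 13 t 15.61 p [0.5013 0.2013 0.0901] F [ 0.7  0.1 -3.9] w 0.0163 g 40.0
tip -90.0,0.3 tilt 13 t 15.96 p [0.4998 0.201  0.0901] F [-0.7 -0.2 -4.2] w 0.016 g 40.0
tip -91.5,0.3 tilt 13 t 16.31 p [0.4984 0.2007 0.0901] F [-1.  -0.2 -2.6] w 0.0157 g 40.0
tip -93.0,0.3 tilt 13 t 16.66 p [0.4969 0.2004 0.0901] F [-0.  -0.2 -3. ] w 0.0156 g 40.0
tip -94.5,0.3 tilt 13 t 17.01 p [0.4956 0.2001 0.0902] F [ 0.7  0.7 -3.1] w 0.0156 g 40.0
tip -96.0,0.3 tilt 13 t 17.36 p [0.4951 0.2    0.0906] F [ 3.7  1.9 -4.4] w 0.0157 g 40.0
tip -97.5,0.3 tilt 13 t 17.71 p [0.4949 0.2    0.0911] F [ 6.8  1.8 -5.7] w 0.0156 g 40.0
wall at -97.5
tip -94.5,0.3 tilt 13 t 18.06 p [0.4954 0.2001 0.0902] F [ 2.8  0.7 -2.5] w 0.0159 g 40.0
tip -94.5,0.3 tilt 10 t 18.41 p [0.4973 0.2003 0.0855] F [ 2.8  1.9 -3.4] w 0.0157 g 40.0
tip -94.5,0.3 tilt 7 t 18.76 p [0.499  0.2007 0.081 ] F [ 2.   1.2 -4.3] w 0.016 g 40.0
tip -94.5,0.3 tilt 4 t 19.11 p [0.5004 0.201  0.0763] F [ 2.2 -0.4 -4.2] w 0.0156 g 40.0
tip -94.5,0.3 tilt 2 t 19.46 p [0.5014 0.2012 0.0732] F [-0.3  0.5 -3.9] w 0.0157 g 40.0
```

View pics/side3.png

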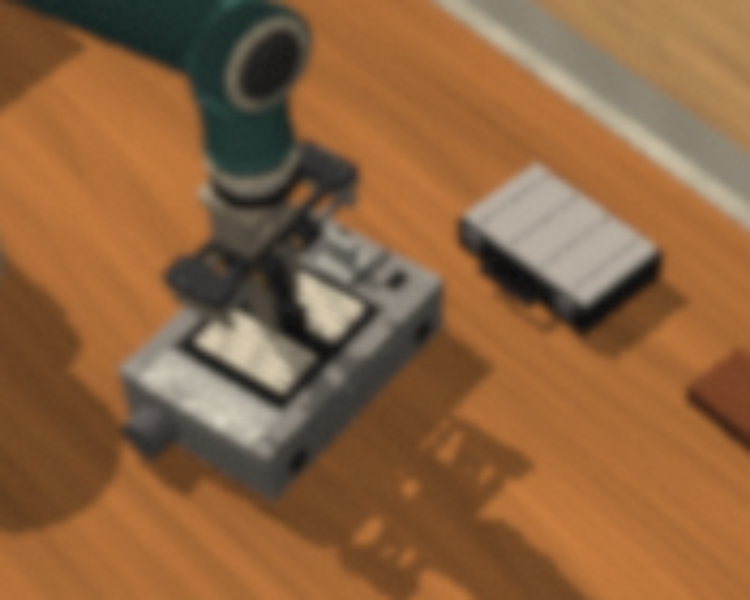

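The panel is swung down to 2° with no reaction, and sits within the recess walls in the crop. Next I lay it flat, let go and check its height.

```bash
python3 - <<'E'
from h import *
f0=go(-93,0.1,1); z=0.1
for z in (0.,-.5,-1.,-1.5):
    f=go(-93,z,0)
    if f[2]-f0[2]>6: break
effector.release(); env.pause(.2); s=st("released")
env.movel(s["ee_pos"]+[0,0,.09],rate=.15)
P=EXT+rz(YAW)@[.135,0,.165]; env.reach(P,tool(rz(YAW))); effector.grasp(20); s=st("clear")
for c in ["top","side"]:
    pi,d=viewer.read_camera(c); W=cloud(c,pi,d); L=(W-EXT)@rz(YAW)*1000
    out=[]
    for xs in ((-60,-45),(-40,-20),(20,40),(45,60)):
        m=(L[...,0]>xs[0])&(L[...,0]<xs[1])&(abs(L[...,1])<50)&(d>0); out.append(round(float(np.median(L[m][:,2])),1))
    print(c,"panel top z by x",out)
    m=(L[...,2]>82)&(L[...,2]<105)&(L[...,0]>70)&(L[...,0]<100)&(abs(L[...,1])<30)&(d>0); print("tab",m.sum(),L[m].mean(0).round(1))
    print([(((np.array(r["at"])-EXT)@rz(YAW)*1000).round(1).tolist(),round(r["score"],2)) for r in tip_of(c,"catch_tab")][:2])
    cv2.imwrite(f"pics/{c}4.png",cv2.resize(pi[100:240,140:315,::-1] if c=="side" else pi[165:265,165:290,::-1],(750,600)))
E
```

```text
tip -93.0,0.1 tilt 1 t 19.86 p [0.504  0.2019 0.0716] F [-0.2 -0.7 -3.4] w 0.0156 g 40.0
tip -93.0,0.0 tilt 0 t 20.21 p [0.5049 0.2021 0.0701] F [-0.  -0.4 -3.5] w 0.0159 g 40.0
tip -93.0,-0.5 tilt 0 t 20.56 p [0.505  0.2021 0.07  ] F [-2.3 -0.2  6. ] w 0.0157 g 40.0
released t 21.94 p [0.5047 0.2021 0.0695] F [-0.2  0.3  0.2] w 0.0916 g 0.0
clear t 24.65 p [0.638  0.2334 0.165 ] F [0.7 0.6 0.4] w 0.0004 g 0.0
top panel top z by x [630.2, 619.0, 584.5, 302.9]
tab 5 [86.2 -9.3 97.9]
[([83.6, -3.7, 85.1], 0.49), ([-87.0, 339.1, -1.6], 0.42)]
side panel top z by x [582.9, 570.0, 534.2, 295.1]
tab 32 [81.  -4.7 93.4]
[([86.2, -0.7, 83.3], 0.67), ([-3.6, -1.4, 87.6], 0.47)]
```

View pics/side4.png

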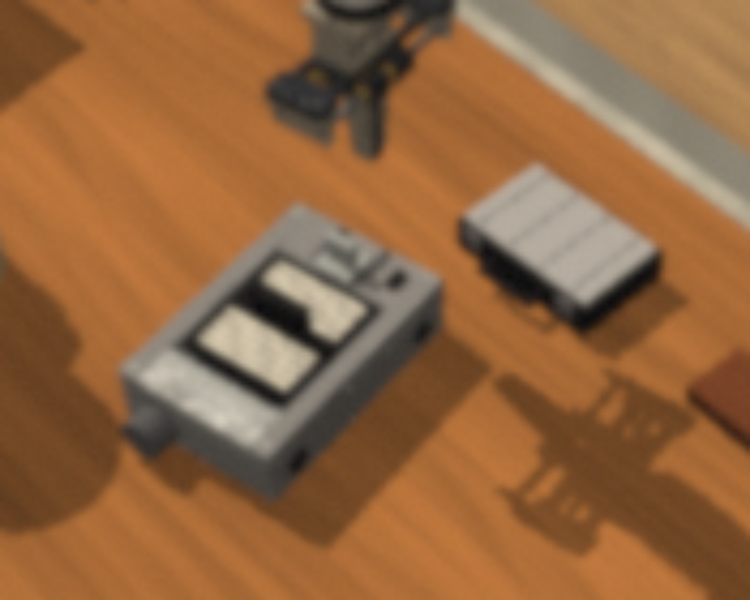

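The panel lies flush in the recess with its handle free. The floor contact was at TCP z 0.0695, which matches zero tilt. The catch tab is at ext x≈85 mm, y≈-2 mm, at crop (345,240). Now I push it with the closed fingers.

```bash
python3 - <<'E'
from h import *
R=tool(rz(YAW)); pose=lambda x,z: EXT+rz(YAW)@[x/1000,-.002,z/1000]
env.movel(pose(132,130),R,rate=.15); env.movel(pose(132,82),R,rate=.1); f0=st("low")["wrist_force"]
x=118
while x>72:
    env.movel(pose(x,82),R,rate=.06); s=env.sense(); f=s["wrist_force"]-f0
    tx=((s["ee_pos"]-EXT)@rz(YAW))[0]*1000; fx=f@rz(YAW)[:,0]
    print(x,round(tx,1),"fx",round(fx,1),"F",f.round(1),end=" | ")
    if fx>12 or np.linalg.norm(f)>25: break
    x-=2
env.pause(.2); st("\npushed")
env.movel(pose(tx+15,82),R,rate=.1); env.movel(pose(tx+20,170),R,rate=.2); env.reach(pose(200,260),R); st("away")
for c in ["top","side"]:
    pi,d=viewer.read_camera(c); L=(cloud(c,pi,d)-EXT)@rz(YAW)*1000; ok=(d>0)&(abs(L[...,1])<50)&(L[...,2]<80)
    print(c,"z by x",[round(float(np.median(L[ok&(L[...,0]>a)&(L[...,0]<b)&(abs(L[...,1])>25)][:,2])),1) for a,b in ((-60,-45),(-40,-20),(20,40),(45,60))])
    m=(L[...,2]>82)&(L[...,2]<105)&(L[...,0]>35)&(L[...,0]<100)&(abs(L[...,1])<30)&(d>0); print("tab",m.sum(),L[m].mean(0).round(1) if m.any() else "")
    print([(((np.array(r["at"])-EXT)@rz(YAW)*1000).round(1).tolist(),round(r["score"],2)) for r in tip_of(c,"catch_tab")][:2])
    cv2.imwrite(f"pics/{c}5.png",cv2.resize(pi[100:240,140:315,::-1] if c=="side" else pi[165:265,165:290,::-1],(750,600)))
E
```

```text
low t 25.87 p [0.6356 0.2306 0.0817] F [ 0.3  0.  -0.7] w 0.0007 g 0.0
118 117.9 fx 0.5 F [0.5 0.3 0.8] | 116 116.1 fx 0.4 F [ 0.5 -0.2  1. ] | 114 113.9 fx -1.2 F [-1.3  0.3 -0.4] | 112 111.9 fx -1.2 F [-1.1 -0.3  0.4] | 110 109.9 fx -0.3 F [-0.2 -0.5  0.5] | 108 107.9 fx -0.7 F [-0.5 -0.8  0.4] | 106 105.9 fx -0.6 F [-0.5 -0.4  1.2] | 104 103.9 fx -0.4 F [-0.4 -0.   0.3] | 102 102.2 fx 0.5 F [ 0.6 -0.4 -0.3] | 100 100.0 fx 2.2 F [2.2 0.4 0.8] | 98 97.8 fx 0.6 F [ 0.6 -0.   1.2] | 96 95.8 fx 0.7 F [ 0.7 -0.3  0.9] | 94 93.8 fx 1.0 F [ 1.2 -0.4  0.5] | 92 91.8 fx 0.8 F [0.6 1.2 0.7] | 90 89.8 fx 1.0 F [ 1.  -0.1  0.8] | 88 87.8 fx 0.6 F [ 0.9 -1.1  1.5] | 86 85.8 fx 1.0 F [ 1.2 -0.6  1.4] | 84 83.7 fx 1.5 F [1.3 0.9 1.6] | 82 81.8 fx 0.8 F [0.7 0.7 1.6] | 80 81.1 fx 5.5 F [ 5.5  0.9 -0.4] | 78 80.9 fx 9.6 F [ 9.3  2.2 -5. ] | 76 80.8 fx 13.6 F [13.2  2.9 -9.1] | 
pushed t 31.7 p [0.5855 0.2196 0.0826] F [14.1  3.4 -8.8] w 0.0006 g 6.7
away t 33.24 p [0.7004 0.2451 0.2571] F [ 0.3  1.1 -0.9] w 0.0005 g 0.0
top z by x [65.7, 64.4, 64.7, 63.1]
tab 15 [63.4 -0.3 98.2]
[([61.9, -3.7, 85.2], 0.6)]
side z by x [62.5, 62.2, 61.8, 63.5]
tab 35 [58.9 -3.4 93.2]
[([63.0, -2.9, 82.9], 0.61)]
```

View pics/side5.png

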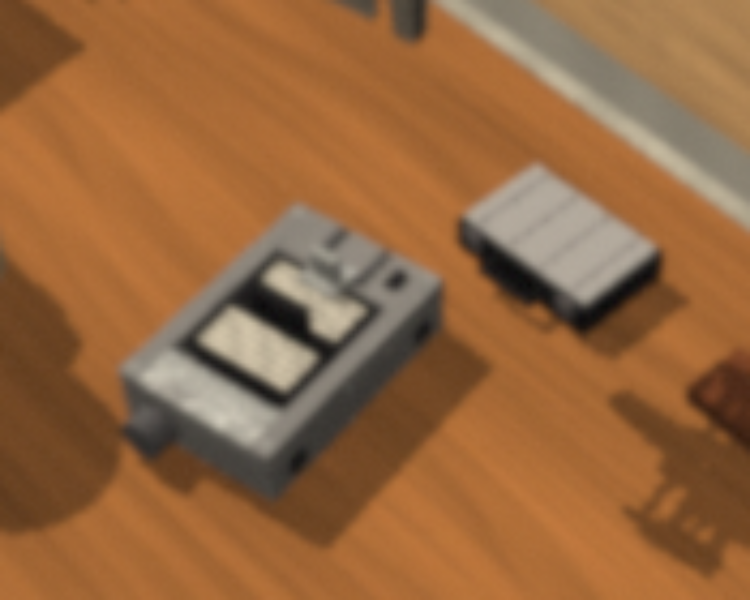

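The catch plate now covers the panel's end, at crop (325,265). It came up against a firm stop after about 22 mm, the panel is flat along its length, and the arm is clear. Handing in.

```bash
python3 -c "
from station import *
print(workorder.finish_job())"
```

```text
the job is handed in; nothing more can be done
None
```

The filter panel is seated flat under the lip, the catch is slid across to its stop over the panel's free end, and the job was handed in with the arm clear at about 33 s; no verdict was returned.

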